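# Push a stuck vial up out of its centrifuge sleeve

### The job

The glass vial is stuck down inside its white centrifuge sleeve. Set the sleeve upright over the post of the steel push-out stand, feeling for the access hole in its floor, and press it down gently until it sits flat on the bars and the post has poked the vial up out of its grip. Leave the sleeve standing there and put the freed vial upright, fully home, in the empty hole of the vial rack, without disturbing the other vials or the beaker.

Things in the scene. Friction and masses are not known exactly. Their poses are not given: they have to be found in the camera images.
- sleeve: White plastic centrifuge sleeve, a loose upright cylinder on the bench, 46 mm in diameter (its lowest 8 mm 43 mm), 58 mm tall, about 0.16 kg. Origin: centre of its underside; z up its axis. Bore from the top 24.4 mm wide, 50 mm deep; floor 8 mm thick with a central 11 mm access hole through it. Three sprung pads in the lowest 10 mm of the bore grip the vial's foot.
- vial: Glass screw-cap vial, 21 mm in diameter, 47 mm tall, standing on the floor of the sleeve's bore, its top 3 mm below the sleeve's rim, so it cannot be gripped there. Origin: centre of its underside. The pads hold it with about 6 to 16 N; once 12 mm up it is free and loose in the bore. Glass: the post must not push it with more than 25 N.
- stand: Push-out stand, fixed to the bench: two flat steel bars (150 x 34 x 10 mm, along its x) with an 11 mm gap between them along x; screw heads 5 mm high at the corners, 63 mm along x from the middle. Origin: on the bench under the middle; the bars' top is 18 mm above it. The sleeve must not bear on any of it with more than 40 N.
- post_line (a point): Middle of the gap, 52 mm above the bench: the level of the flat tip, its edge bevelled 1 mm, of the fixed upright steel post (8 mm in diameter, 34 mm high above the bars' top) that stands in the gap. The post is clamped anywhere within 16 mm of this point along the stand's x, always midway across the gap; its place along x is not measured: see it or feel for it.
- rack: Vial rack, fixed to the bench: aluminium block 150 x 46 mm, 28 mm high, between two 7 mm end cheeks 30 mm high, with three holes in a row along its x, 48 mm apart, each 25 mm in diameter and 18 mm deep. The holes at x = 0 and x = +48 mm hold vials, that at x = -48 mm is empty. Origin: on the bench under the middle.
- free_hole (a point): Centre of the mouth of the rack's empty hole, at the level of the rack's top face (28 mm above the bench); the hole's floor is 18 mm below it.
- vial_mid: Vial of the same kind in the rack's middle hole. Origin: centre of its underside. Leave it alone.
- vial_end: Vial of the same kind in the rack's end hole. Origin: centre of its underside. Leave it alone.
- beaker: Empty 100 ml glass beaker, 53 mm in diameter, 70 mm tall, standing on the bench behind the work. Origin: centre of its underside. Leave it alone.

How it is judged:
By the outcome, as a careful person would: the job done as asked, in the order asked, and still so for the second after the job is handed in, with the robot touching nothing.
It also fails if it takes over 72 s, if anything falls off the work surface, if the arm or the gripper's body presses on something with over 40 N, if the wrist force passes 120 N, or if a joint passes its speed limit or range.

### The arm

A 6-joint arm with a two-finger parallel gripper is mounted at the origin on a cart in front of the work surface, level with it; the furniture and walls round the work are solid. World frame = base frame: x ahead of the robot, y to its left, z up, the work surface at z = 0. Lengths are in mm, angles in rad, forces in N, time in s.
With the tool pointing down it reaches from about 300 to 775 mm from the base axis. Payload 14.6 kg.
Tool frame: the origin (TCP) lies between the finger pads; the fingertips stand manip.tip_reach ahead of it and the grasp point (between the pads) lies 5 mm behind it (manip.tip_reach is the distance from the TCP to the fingertips, in mm); z points along the fingers, y is the line along which they close (so a half turn about z gives the same grasp; the last joint's range is limited). The gripper opens to 94 mm and grips with 3 to 60 N. Pads are 16 mm wide; open, the fingers measure 119 mm over their backs; the gripper's body (75 mm by 177 mm) begins 78 mm behind the grasp point.
Start: joints at [-1.176, 0.3, 1.521, -0, 1.321, -0.067], TCP at [245.05, -492.382, 219.446] pointing down, gripper open.
Joint ranges: [-3.03, 3.03], [-0.79, 2.21], [0.23, 2.52], [-1.04, 4.18], [0, 3.07], [-2.55, 2.55]. Speed limits (rad/s): [2.22, 2.22, 2.57, 3.14, 3.14, 3.14].

### API

Orientations are given as [roll, pitch, yaw] about the fixed x, y, z axes, in that order (R = Rz(yaw) Ry(pitch) Rx(roll)).
In Python, from cell import manip gives the robot as it stands. The module is installed in compiled form; this text tells all that it offers.
- The arm moves only by the shell command python3 -m creep 'ROWS' [FORCE]. ROWS is JSON, a list of rows, each a list of 3 entries, a list of its own where there are three numbers: the opening, from -1 (shut) to 1 (fully open), then the shift along the tool's x, y, z in cm, then the turn about the tool's z in units of 5 degrees (1.0 is 5 degrees). In form: [[grip, [tx, ty, tz], roll], ...]. A call has 1 to 12 rows; each row is the pose to reach, as a shift and turn from the pose commanded when the call began, along the tool's axes at that moment; what a row does not reach only later rows make up. A row lasts 1/10 s, in which the tool goes at most 50 mm and 8.59 degrees, less where a joint would pass 70% of its speed; a pose out of reach is approached as far as the arm can. A call with a gripper value outside its range is refused whole. The fingers move at their own pace and stop on an object; FORCE is the grip in N (left out, the last holds). Time passes only in rows, so rows that repeat a pose let the fingers close. It gives the time, the measured TCP pose, the force, the opening and the grip force at its end, in the units of the state.
- manip.read_state(): the state, without advancing time (a new reading comes with each control period).
- manip.camera(name): name is "side" or "top" or "wrist"; returns the picture (400x640x3 uint8, red, green, blue); there is no depth.
- manip.camera_params(name): a dict with "fovy" (degrees; the focal length in pixels is half the picture's height over the tangent of half this angle, whatever the lens; pixels are square), "cx", "cy" (the principal point, pixels), "origin" and "attitude" of the camera in the world. Camera axes: x right, y down, z forward; pixel columns grow to the right and rows downward; lengths in mm; the calibration is good to about 2 mm. A picture is of the moment at which its call begins: read the wrist's pose just before it. camera_params takes no time and is no camera call; for the wrist camera it gives the pose at the moment of the call.
- manip.sign_off(): hands the job in; it is judged then, once.
The state is a dict: "clock": time; "joints": joint angles; "qd": joint speeds; "effort": joint torques, N m; "eef_pos": TCP position; "eef_rot": TCP orientation; "wrist_force": force on the tool from outside, world axes, zero at the start; "moment": the same for the moment, N m; "finger_gap": finger opening in mm; "finger_force": force on a finger pad.
Only numpy, scipy, OpenCV 4.12 (cv2) and the standard library are available. Lean on these libraries where they do the work, as an engineer would, in place of code of your own. Each camera call takes 0.05 s, during which the arm holds its last target. There are 200 camera calls.

## Working session

There is one attempt and no reset: what is moved stays moved. The work goes in short steps, Python scripts to look and compute and a shell command to move; the robot and the scene stay as the last step left them, time stands still between calls to the robot, and variables do not carry over. Pictures are saved under pics/ and viewed, at most 10 in all, crops included, and the job is handed in when it is done.

```bash
ls; mkdir -p pics; python3 - <<'E'
from cell import manip
import cv2,numpy as np
s=manip.read_state();print(s, manip.tip_reach)
for n in("side","top"):
    p=manip.camera_params(n);print(n,p)
    cv2.imwrite(f"pics/{n}0.png",manip.camera(n)[:,:,::-1])
print(manip.camera_params("wrist"))
E
```

```text
pics
{'clock': 0.0, 'joints': array([-1.17560110e+00,  3.00453199e-01,  1.52157278e+00, -1.68556472e-06,
        1.32066794e+00, -6.66159796e-02]), 'qd': array([-6.38794458e-04,  2.07263982e-03,  1.38722712e-03,  6.21416411e-04,
       -3.87921066e-04, -5.76768728e-05]), 'effort': array([-3.78014665e-04, -5.31809378e+01, -3.52739060e+01,  7.07588461e-02,
        2.43675703e-02, -5.70044585e-05]), 'eef_pos': array([ 244.96198496, -492.173514  ,  218.899644  ]), 'eef_rot': array([-3.14049373e+00, -7.16782567e-05,  4.61811587e-01]), 'wrist_force': array([ 0.38791051, -0.47641039, -0.21134457]), 'moment': array([ 0.01338355,  0.01602924, -0.01135568]), 'finger_force': 0.0, 'finger_gap': 94.2098305358699} 14.0
side {'fovy': 47.708325649845264, 'cx': 321.4565323936107, 'cy': 199.6910242113117, 'origin': array([ 280.02534233, -822.96012582,  587.65057481]), 'attitude': array([-2.19326676,  0.00418369, -0.37315807])}
top {'fovy': 52.598051425364446, 'cx': 315.3160316978626, 'cy': 199.6204888978313, 'origin': array([ 460.18014681, -130.63982588,  918.15984218]), 'attitude': array([-3.04575464, -0.01649116, -1.53971171])}
{'fovy': 68.78298106947969, 'cx': 317.7681768820873, 'cy': 199.29280820138885, 'origin': array([ 307.52042472, -461.68729327,  383.37267322]), 'attitude': array([ 2.89969624e+00, -2.90590967e-04, -1.10999139e+00])}
```

View pics/side0.png

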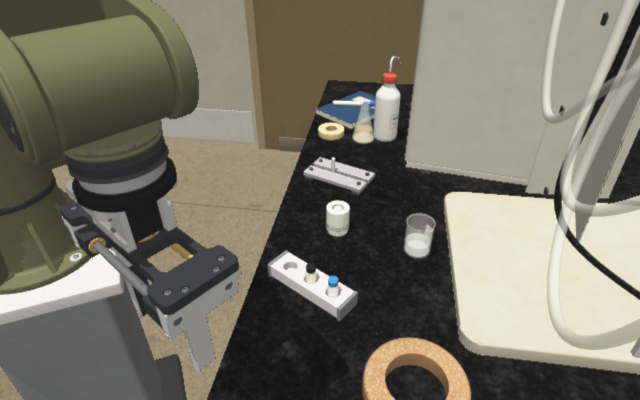

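View pics/top0.png

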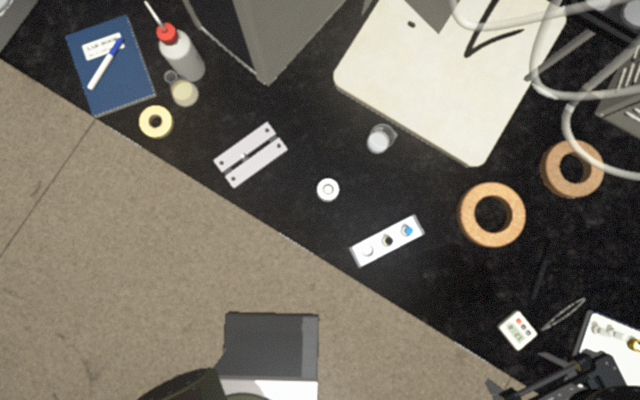

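The side view shows the sleeve's rim at (338,208), the stand near (340,174) with its post tip at about (333,160), the rack near (312,284) with its empty hole at (291,267), and the beaker at (419,235). The top view shows the sleeve at (328,189), the stand at (250,155), the rack at (387,241) with its empty hole at (368,251), and the beaker at (381,138).

```bash
cat > h.py <<'E'
from cell import manip
import cv2,numpy as np
from scipy.spatial.transform import Rotation as Ro
def ray(p,uv):
    f=200/np.tan(np.radians(p['fovy']/2))
    d=np.array([(uv[0]-p['cx'])/f,(uv[1]-p['cy'])/f,1.])
    return np.array(p['origin']),Ro.from_euler('xyz',p['attitude']).as_matrix()@d
def plane(p,uv,z):
    o,d=ray(p,uv);return o+d*(z-o[2])/d[2]
def proj(p,X):
    f=200/np.tan(np.radians(p['fovy']/2))
    c=Ro.from_euler('xyz',p['attitude']).as_matrix().T@(np.array(X)-p['origin'])
    return np.array([c[0]/c[2]*f+p['cx'],c[1]/c[2]*f+p['cy']])
def tri(a,b):
    (o1,d1),(o2,d2)=a,b
    t=np.linalg.lstsq(np.c_[d1,-d2],o2-o1,rcond=None)[0]
    x,y=o1+d1*t[0],o2+d2*t[1];return (x+y)/2,np.linalg.norm(x-y)
def blobs(im,mask,mn=20):
    c,_=cv2.findContours(mask.astype(np.uint8),cv2.RETR_EXTERNAL,cv2.CHAIN_APPROX_NONE)
    return [(cv2.minAreaRect(k),cv2.contourArea(k)) for k in c if cv2.contourArea(k)>mn]
E
python3 - <<'E'
from h import *
np.set_printoptions(precision=1,suppress=True)
T=cv2.imread('pics/top0.png');S=cv2.imread('pics/side0.png')
pt,ps=manip.camera_params('top'),manip.camera_params('side')
sub=np.zeros(T.shape[:2],np.uint8);sub[110:275,205:430]=1
g=cv2.cvtColor(T,cv2.COLOR_BGR2GRAY)
for b,a in blobs(T,(g>120)&(sub>0),60):
    print('top',np.round(b[0],1),np.round(b[1],1),round(b[2],1),a,plane(pt,b[0],20), plane(pt,b[0],58))
    for q in cv2.boxPoints(b): print('    ',q,plane(pt,q,28)[:2],plane(pt,q,18)[:2])
for n,a,b in(('sleeve rim',(328,189),(338,208)),('hole',(368,251),(291,267)),('stand',(250.5,155),(340,174)),('post',(245,155),(333,160))):
    print(n,*tri(ray(pt,a),ray(ps,b)))
a=cv2.resize(T[110:275,205:430],None,fx=3.5,fy=3.5,interpolation=cv2.INTER_CUBIC)
cv2.imwrite('pics/topc.png',a)
a=cv2.resize(S[145:325,255:385],None,fx=3.3,fy=3.3,interpolation=cv2.INTER_CUBIC)
cv2.imwrite('pics/sidec.png',a)
E
```

```text
top [386.6 240.4] [23.5 74.3] 62.6 1637.0 [ 461.4 -303.3   20. ] [ 461.4 -296.    58. ]
     [348.2 247.1] [ 444.3 -217.8] [ 444.1 -218.8]
     [414.1 212.9] [ 523.9 -362. ] [ 524.6 -364.6]
     [424.9 233.7] [ 478.6 -386.3] [ 478.8 -389.2]
     [359.  267.9] [ 399.9 -242.4] [ 399.2 -243.7]
top [275.  230.5] [140.  87.] 0.0 6064.5 [475.5 -55.8  20. ] [474.9 -59.   58. ]
     [205. 274.] [376.9  90.7] [376.   93.2]
     [205. 187.] [566.2 101.6] [567.4 104.2]
     [345. 187.] [ 576.5 -207.6] [ 577.8 -208.5]
     [345. 274.] [ 385.9 -212.2] [ 385.1 -213.1]
top [328.  189.5] [23. 22.] 90.0 388.0 [ 570.6 -170.4   20. ] [ 565.9 -168.7   58. ]
     [317. 178.] [ 594.5 -144.9] [ 596.  -145.1]
     [339. 178.] [ 596.2 -193.8] [ 597.7 -194.5]
     [339. 201.] [ 544.8 -195.1] [ 545.8 -195.8]
     [317. 201.] [ 543.2 -146.5] [ 544.2 -146.6]
top [379.9 138.1] [22.8 30.2] 36.9 440.5 [ 692. -285.   20.] [ 682.2 -278.5   58. ]
     [361.8 143.3] [ 676.5 -242.9] [ 678.9 -244.2]
     [379.9 119.2] [ 733.5 -282.8] [ 736.5 -284.5]
     [398.1 132.8] [ 703.4 -324.5] [ 706.1 -326.7]
     [380. 157.] [ 646.7 -284.4] [ 648.8 -286.2]
top [250.  154.5] [35.8 68. ] 54.5 2046.0 [643.9   7.1  20. ] [636.1   1.3  58. ]
     [212.  159.7] [627.6  89.6] [629.5  92.1]
     [267.3 120.2] [721.9 -29.2] [724.8 -28. ]
     [288.1 149.4] [657.  -78.4] [659.2 -77.8]
     [232.8 188.9] [564.   40.3] [565.2  42.2]
top [402. 126.] [32. 54.] 90.0 871.5 [ 721.8 -334.9   20. ] [ 710.7 -326.3   58. ]
     [375. 110.] [ 754.3 -271.4] [ 757.6 -273. ]
     [429. 110.] [ 758.8 -394.1] [ 762.1 -397.1]
     [429. 142.] [ 684.8 -394.4] [ 687.3 -397.4]
     [375. 142.] [ 680.5 -272.6] [ 683.  -274.2]
sleeve rim [ 568.  -169.    54.9] 1.2213702586551238
hole [ 438.1 -262.1   25.2] 2.254408570164657
stand [646.9   6.6  11.7] 4.72704627917809
post [635.3  13.8  49.3] 2.4563790111785173
```

View pics/topc.png

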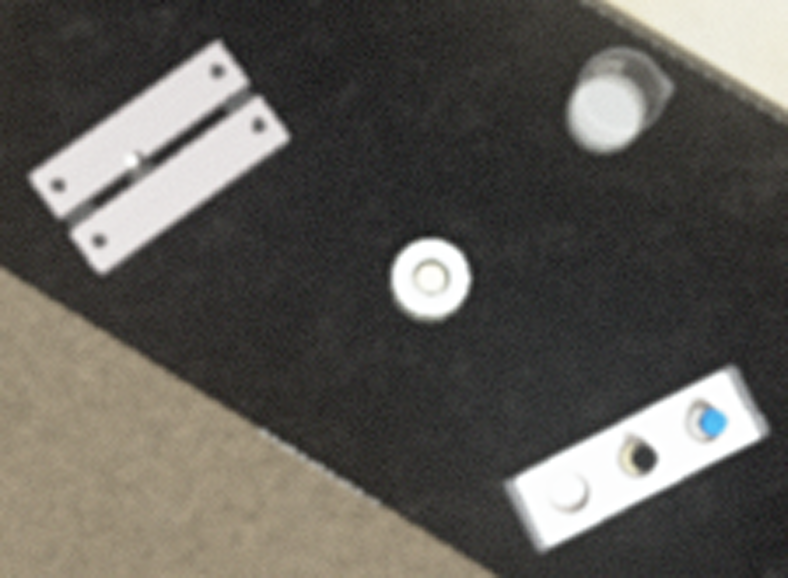

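View pics/sidec.png

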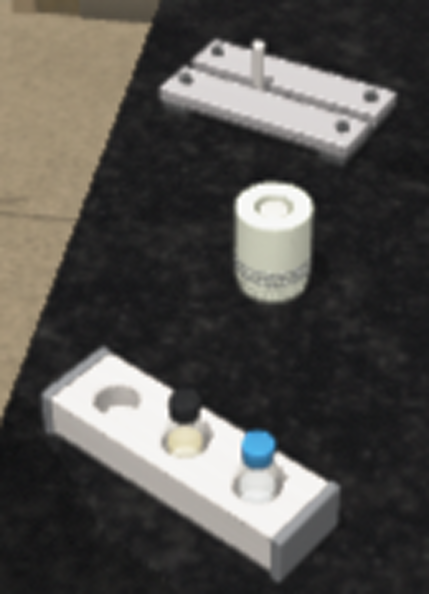

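The crops show the post tip at about top (243,156) and side (333,158). The black and blue vials sit in the middle and end holes, and the empty hole is nearest the robot. Next I'll move the wrist camera over the sleeve and turn the tool to lie along the stand.

```bash
cat >> h.py <<'E'
np.set_printoptions(precision=2,suppress=True)
def go(x,y,z,yaw=None,s=None):
    s=s or manip.read_state();R=Ro.from_euler('xyz',s['eef_rot']).as_matrix()
    d=R.T@(np.array([x,y,z])-s['eef_pos'])/10
    r=None if yaw is None else -(((yaw-np.degrees(s['eef_rot'][2]))+180)%360-180)/5
    print('shift cm',d,'turn',r,'pos',s['eef_pos'],'rot',np.degrees(s['eef_rot']),'F',s['wrist_force'],'t',s['clock'])
def wshot(name):
    p=manip.camera_params('wrist');im=manip.camera('wrist')[:,:,::-1].copy()
    cv2.imwrite(f'pics/{name}.png',im);np.save(f'pics/{name}.npy',p,allow_pickle=True);return p,im
E
python3 - <<'E'
from h import *
go(568,-169,219,128.4)
pt,ps=manip.camera_params('top'),manip.camera_params('side')
print(tri(ray(pt,(243.3,155.7)),ray(ps,(333.2,158.3))))
E
```

```text
shift cm [ 43.32 -14.54   0.01] turn -20.388260357054513 pos [ 244.97 -492.19  218.99] rot [-179.94   -0.     26.46] F [0.01 0.36 0.29] t 0.1
(array([634.89,  16.4 ,  52.2 ]), np.float64(1.2706068120388403))
```

```bash
python3 -m creep '[[1,[4.3,-1.5,0],-1.7],[1,[8.7,-2.9,0],-3.4],[1,[13,-4.4,0],-5.1],[1,[17.3,-5.8,0],-6.8],[1,[21.7,-7.3,0],-8.5],[1,[26,-8.7,0],-10.2],[1,[30.3,-10.2,0],-11.9],[1,[34.7,-11.6,0],-13.6],[1,[39,-13.1,0],-15.3],[1,[43.3,-14.5,0],-17],[1,[43.3,-14.5,0],-18.7],[1,[43.3,-14.5,0],-20.4]]'
python3 -m creep '[[1,[0,0,0],0],[1,[0,0,0],0],[1,[0,0,0],0]]'
python3 - <<'E'
from h import *
p,im=wshot('w1'); go(568,-169,219,128.4);print(proj(p,[568,-169,58]))
E
```

```text
clock: 1.3
eef_pos: [568.6, -168.4, 218.7]
eef_rot: [-3.141, -0.001, 2.25]
wrist_force: [-0.4, -0.1, -0.1]
finger_gap: 94.2
finger_force: 0.0
clock: 1.6
eef_pos: [567.9, -169.9, 219.4]
eef_rot: [-3.142, -0.0, 2.238]
wrist_force: [-0.5, 0.9, -0.4]
finger_gap: 93.8
finger_force: 0.0
shift cm [0.07 0.06 0.05] turn -0.025479722743875756 pos [ 567.95 -169.89  219.48] rot [180.    -0.   128.27] F [-0.15 -0.91 -0.53] t 1.65
[318.18 188.46]
```

View pics/w1.png

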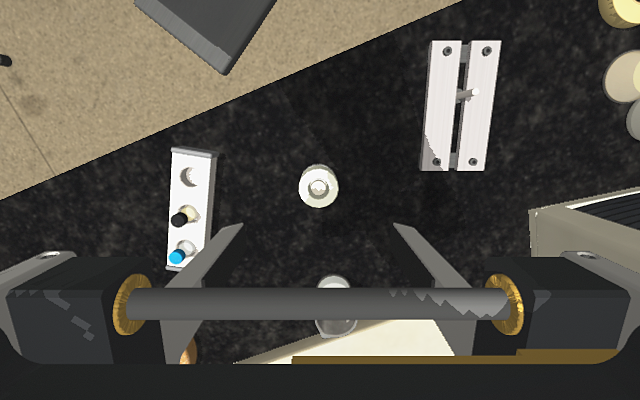

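The wrist view shows the sleeve's rim at (318,188), 1 px from the prediction. The empty hole is at (190,176), the post tip at (475,92), and the fingers straddle the sleeve.

```bash
python3 - <<'E'
from h import *
p=np.load('pics/w1.npy',allow_pickle=True).item();im=cv2.imread('pics/w1.png')
g=cv2.cvtColor(im,cv2.COLOR_BGR2GRAY)
m=np.zeros_like(g);m[155:215,285:355]=1
for b,a in blobs(im,(g>110)&(m>0)): print(b,a)
c=g[155:215,285:355]
h=cv2.HoughCircles(cv2.resize(c,None,fx=4,fy=4,interpolation=3),cv2.HOUGH_GRADIENT,1,20,param1=100,param2=25,minRadius=30,maxRadius=95)
for q in h[0]: 
    uv=(q[0]/4+285-.4,q[1]/4+155-.4);print(uv,q[2]/4,plane(p,uv,58),plane(p,uv,55))
print('hole',plane(p,(190,176),28),'post',plane(p,(474.5,92),52))
pt=manip.camera_params('top');print('height',tri(ray(p,(318.5,187)),ray(pt,(328,189.3))))
go(568,-169,30,128.4)
E
```

```text
((317.300048828125, 186.1000213623047), (42.48529052734375, 39.80200958251953), 63.43495178222656) 1304.5
(np.float32(317.725), np.float32(186.225)) 20.85 [ 565.99 -167.28   58.  ] [ 566.36 -167.75   55.  ]
(np.float32(316.975), np.float32(180.975)) 17.5 [ 561.59 -163.05   58.  ] [ 561.92 -163.48   55.  ]
(np.float32(322.975), np.float32(182.975)) 13.675 [ 568.35 -160.65   58.  ] [ 568.74 -161.07   55.  ]
(np.float32(323.225), np.float32(188.975)) 15.05 [ 572.89 -165.92   58.  ] [ 573.32 -166.38   55.  ]
(np.float32(317.975), np.float32(194.975)) 13.875 [ 572.53 -175.13   58.  ] [ 572.95 -175.67   55.  ]
(np.float32(310.975), np.float32(186.975)) 13.7 [ 560.5  -172.71   58.  ] [ 560.82 -173.23   55.  ]
(np.float32(319.225), np.float32(175.975)) 13.625 [ 560.05 -156.99   58.  ] [ 560.37 -157.37   55.  ]
(np.float32(313.975), np.float32(191.975)) 14.45 [ 566.76 -175.19   58.  ] [ 567.14 -175.73   55.  ]
(np.float32(313.975), np.float32(176.975)) 12.575 [ 556.1  -161.54   58.  ] [ 556.38 -161.96   55.  ]
(np.float32(323.975), np.float32(193.975)) 11.675 [ 577.19 -169.96   58.  ] [ 577.6
[... 395 characters left out ...]
 578.87 -160.9    55.  ]
(np.float32(318.225), np.float32(170.975)) 8.675 [ 555.66 -153.23   58.  ] [ 555.94 -153.57   55.  ]
(np.float32(309.975), np.float32(195.975)) 9.5 [ 566.05 -181.72   58.  ] [ 566.42 -182.32   55.  ]
(np.float32(305.975), np.float32(188.975)) 8.6 [ 557.45 -178.06   58.  ] [ 557.74 -178.63   55.  ]
(np.float32(305.975), np.float32(180.975)) 8.425 [ 551.81 -170.74   58.  ] [ 552.04 -171.25   55.  ]
hole [ 438.19 -259.12   28.  ] post [635.24  16.58  52.  ]
height (array([ 568.18, -169.19,   46.98]), np.float64(0.905371563828635))
shift cm [ 0.07  0.06 18.95] turn -0.025479722743875756 pos [ 567.95 -169.89  219.48] rot [180.    -0.   128.27] F [-0.15 -0.91 -0.53] t 1.65
```

```bash
python3 -m creep '[[1,[0.1,0,4.5],0],[1,[0.1,0,9],0],[1,[0.1,0,13],0],[1,[0.1,0,16.5],0],[1,[0.1,0,18.3],0],[1,[0.1,0,18.9],0],[1,[0.1,0,18.9],0],[1,[0.1,0,18.9],0],[-1,[0.1,0,18.9],0],[-1,[0.1,0,18.9],0],[-1,[0.1,0,18.9],0],[-1,[0.1,0,18.9],0]]' 40
python3 -m creep '[[-1,[0,0,0],0],[-1,[0,0,0],0],[-1,[0,0,0],0],[-1,[0,0,0],0],[-1,[0,0,0],0]]'
```

```text
clock: 2.85
eef_pos: [567.6, -168.9, 30.8]
eef_rot: [3.141, 0.0, 2.242]
wrist_force: [-0.1, -0.5, 0.4]
finger_gap: 65.2
finger_force: 0.0
clock: 3.35
eef_pos: [567.5, -168.8, 30.5]
eef_rot: [3.142, -0.0, 2.242]
wrist_force: [-0.4, -0.3, 0.0]
finger_gap: 45.8
finger_force: 40.0
```

```bash
python3 -m creep '[[-1,[0,0,-1],0],[-1,[0,0,-4],0],[-1,[0,0,-7],0],[-1,[0,0,-10],0],[-1,[0,0,-10],0],[-1,[0,0,-10],0]]'
python3 - <<'E'
from h import *
go(678,-38,130,128.4)
E
```

```text
clock: 3.95
eef_pos: [567.4, -168.8, 130.6]
eef_rot: [3.141, 0.0, 2.242]
wrist_force: [0.2, -0.1, -2.5]
finger_gap: 46.1
finger_force: 40.0
shift cm [ 3.36 16.8   0.07] turn 0.01208613742484772 pos [ 567.38 -168.84  130.64] rot [179.98   0.03 128.46] F [ 0.17 -0.09 -2.5 ] t 3.95
```

```bash
python3 -m creep '[[-1,[0.7,3.4,0],0],[-1,[1.4,6.8,0],0],[-1,[2.1,10.2,0],0],[-1,[2.8,13.6,0],0],[-1,[3.4,16.8,0],0],[-1,[3.4,16.8,0],0],[-1,[3.4,16.8,0],0],[-1,[3.4,16.8,0],0]]'
python3 - <<'E'
from h import *
p,im=wshot('w2'); go(635,16.5,130,128.4)
print(proj(p,[635,16.5,52]))
cv2.imwrite('pics/w2c.png',cv2.resize(im[20:320,170:470],None,fx=2,fy=2,interpolation=cv2.INTER_CUBIC))
E
```

```text
clock: 4.75
eef_pos: [677.1, -38.5, 129.4]
eef_rot: [-3.14, -0.001, 2.241]
wrist_force: [-0.2, -0.4, -1.0]
finger_gap: 45.4
finger_force: 40.0
shift cm [ 6.95  0.12 -0.01] turn -0.0004226007246529662 pos [677.22 -38.66 129.8 ] rot [-179.95   -0.05  128.4 ] F [-0.01  0.05 -1.75] t 4.8
[319.02 126.22]
```

View pics/w2c.png

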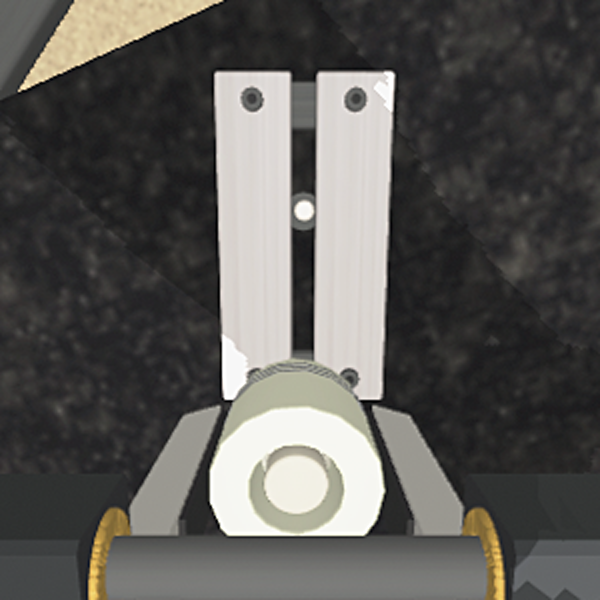

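The held sleeve's bore is at about crop (296,491) and the post tip at crop (304,211), which is pixel (322,125). I'll now measure both in the tool frame.

```bash
python3 - <<'E'
from h import *
p=np.load('pics/w2.npy',allow_pickle=True).item();im=cv2.imread('pics/w2.png')
g=cv2.cvtColor(im,cv2.COLOR_BGR2GRAY)
R=Ro.from_euler('xyz',[np.pi,0,np.radians(128.42)]).as_matrix();tcp=np.array([677.25,-38.6,129.8])
m=np.zeros_like(g);m[110:140,316:328]=1
for b,a in blobs(im,(g>150)&(m>0),5):
    print('post',b,a)
    for z in(52,):X=plane(p,b[0],z);print(X,R.T@(X-tcp))
m=np.zeros_like(g);m[200:288,260:380]=1
k=((g>225)&(m>0)).astype(np.uint8)
c,_=cv2.findContours(k,cv2.RETR_CCOMP,cv2.CHAIN_APPROX_NONE)
for q in c:
    if cv2.contourArea(q)<300: continue
    q2=q[q[:,0,1]<283]
    P=np.array([plane(p,u,157.3)for u in q2[:,0]])
    T=(P-tcp)@R
    A=np.c_[2*T[:,:2],np.ones(len(T))];s=np.linalg.lstsq(A,(T[:,:2]**2).sum(1),rcond=None)[0]
    r=np.sqrt(s[2]+s[0]**2+s[1]**2);print('circle tool xy',s[:2],'r',r, 'resid',np.std(np.hypot(*(T[:,:2]-s[:2]).T)), cv2.contourArea(q))
# gap middle at z=18 along rows
for y in(80,150,170):
    row=g[y].astype(int);x=np.where(row[295:350]<110)[0]+295;x=x[(x>308)&(x<335)];X=plane(p,((x.min()+x.max())/2,y),18);print('gap',x.min(),x.max(),X,R.T@(X-tcp))
E
```

```text
post ((321.5, 125.0), (10.0, 9.0), 90.0) 68.5
[635.97  18.48  52.  ] [70.37  3.13 77.8 ]
circle tool xy [2.08 0.24] r 7.645074432014579 resid 0.15421149653363764 652.5
circle tool xy [0.76 0.23] r 21.803767341418837 resid 0.18997112185421153 4565.5
circle tool xy [0.56 0.3 ] r 12.477930766836165 resid 0.36081433287704645 1741.5
gap 316 327 [612.07  49.04  18.  ] [109.17   3.39 111.8 ]
gap 316 326 [649.8    0.91  18.  ] [ 48.01   3.05 111.8 ]
gap 316 326 [661.49 -13.77  18.  ] [ 29.24   3.08 111.8 ]
```

```bash
python3 -m creep '[[-1,[2.3,0.1,0],0],[-1,[4.6,0.2,0],0],[-1,[7,0.29,0],0],[-1,[7,0.29,0],0],[-1,[7,0.29,1.5],0],[-1,[7,0.29,3],0],[-1,[7,0.29,4.2],0],[-1,[7,0.29,4.2],0],[-1,[7,0.29,4.2],0],[-1,[7,0.29,4.2],0]]'
python3 - <<'E'
from h import *
go(635.0,18.0,82,128.4)
E
```

```text
clock: 5.8
eef_pos: [637.0, 18.7, 88.9]
eef_rot: [3.141, 0.0, 2.242]
wrist_force: [0.5, -0.3, -1.9]
finger_gap: 46.0
finger_force: 40.0
shift cm [ 0.06 -0.2   0.69] turn 0.010021524770564838 pos [636.96  18.73  88.88] rot [179.97   0.03 128.45] F [ 0.45 -0.26 -1.91] t 5.8
```

```bash
for i in 1 2 3; do python3 -m creep '[[-1,[0,0,0],0]]' | grep -E "pos|wrist"; done; python3 - <<'E'
from h import *
for i in range(4):
    p=manip.camera_params('wrist');im=manip.camera('wrist');s=manip.read_state();print(s['eef_pos'],p['origin'])
E
```

```text
eef_pos: [636.9, 18.8, 89.0]
wrist_force: [0.0, 0.0, -1.4]
eef_pos: [636.8, 18.9, 88.9]
wrist_force: [-0.4, -0.3, -2.2]
eef_pos: [636.7, 18.9, 88.7]
wrist_force: [0.8, 1.1, -2.5]
[636.7   18.89  88.67] [594.39  72.85 253.13]
[636.65  18.9   88.61] [594.38  72.85 253.07]
[636.64  18.89  88.56] [594.37  72.84 253.01]
[636.65  18.89  88.52] [594.37  72.84 252.96]
```

```bash
python3 -m creep '[[-1,[-0.05,-0.1,0.2],0],[-1,[-0.05,-0.1,0.2],0],[-1,[-0.05,-0.1,0.2],0]]'; python3 - <<'E'
from h import *
p=np.load('pics/w2.npy',allow_pickle=True).item();R=Ro.from_euler('xyz',[np.pi,0,np.radians(128.42)]).as_matrix()
print('cam in tool then',R.T@(p['origin']-np.array([677.22,-38.66,129.8])))
p=manip.camera_params('wrist');s=manip.read_state()
print('now',R.T@(p['origin']-s['eef_pos']))
p,im=wshot('w3')
m=im[:,:,::-1];cv2.imwrite('pics/w3c.png',cv2.resize(im[60:360,170:470],None,fx=2,fy=2))
E
```

```text
clock: 6.6
eef_pos: [636.1, 17.8, 86.3]
eef_rot: [-3.141, -0.0, 2.242]
wrist_force: [1.3, -0.0, -1.1]
finger_gap: 46.4
finger_force: 40.0
cam in tool then [  68.54    0.75 -164.09]
now [  68.51    0.47 -164.44]
```

```bash
for i in 1 2 3 4 5 6; do python3 -m creep '[[-1,[0,0,0.05],0],[-1,[0,0,0.1],0]]' 40| grep -E "pos|wrist"; done
```

```text
eef_pos: [636.1, 17.9, 85.4]
wrist_force: [0.3, -0.4, -1.9]
eef_pos: [636.1, 17.9, 84.4]
wrist_force: [0.3, -0.6, -2.1]
eef_pos: [636.1, 17.8, 83.4]
wrist_force: [-0.8, 0.5, -1.9]
eef_pos: [636.1, 17.9, 82.4]
wrist_force: [0.5, 0.3, -2.2]
eef_pos: [636.1, 17.9, 81.4]
wrist_force: [1.1, 0.3, -1.0]
eef_pos: [636.1, 17.9, 80.4]
wrist_force: [-0.0, 1.2, -2.2]
```

```bash
for i in 1 2 3 4 5 6 7 8; do python3 -m creep '[[-1,[0,0,0.05],0],[-1,[0,0,0.1],0]]' 40| grep -E "pos|wrist"; done
```

```text
eef_pos: [636.1, 17.8, 79.4]
wrist_force: [0.8, -0.0, -1.7]
eef_pos: [636.1, 17.8, 78.4]
wrist_force: [-0.1, 0.2, -1.8]
eef_pos: [636.1, 17.8, 77.4]
wrist_force: [0.4, -0.1, -1.7]
eef_pos: [636.1, 17.9, 76.4]
wrist_force: [-0.5, -0.5, -2.7]
eef_pos: [636.1, 17.8, 75.4]
wrist_force: [0.8, -1.1, -2.3]
eef_pos: [636.1, 17.8, 74.4]
wrist_force: [-0.6, 0.6, -0.2]
eef_pos: [636.4, 17.8, 74.2]
wrist_force: [-3.0, -0.9, 8.2]
eef_pos: [636.6, 17.8, 73.9]
wrist_force: [-4.1, 0.2, 13.3]
```

```bash
for i in 1 2 3 4; do python3 -m creep '[[-1,[0,0,0.03],0]]' 40| grep -E "pos|wrist"; done
```

```text
eef_pos: [636.8, 17.8, 73.8]
wrist_force: [-5.3, -0.3, 14.0]
eef_pos: [636.8, 17.8, 73.6]
wrist_force: [-4.0, -0.8, 13.4]
eef_pos: [636.9, 17.8, 73.5]
wrist_force: [-4.0, -0.3, 14.4]
eef_pos: [637.0, 17.8, 73.2]
wrist_force: [-3.2, -0.8, 15.5]
```

```bash
python3 -m creep '[[-1,[0.03,-0.04,0.03],0],[-1,[0.03,-0.04,0.03],0]]'; for i in 1 2 3 4; do python3 -m creep '[[-1,[0,0,0.03],0]]' 40| grep -E "pos|rot|wrist"; done
```

```text
clock: 10.05
eef_pos: [636.8, 17.8, 73.1]
eef_rot: [3.139, 0.002, 2.242]
wrist_force: [-1.5, -1.1, 13.3]
finger_gap: 46.3
finger_force: 40.0
eef_pos: [636.9, 17.8, 72.9]
eef_rot: [3.139, 0.003, 2.242]
wrist_force: [-2.2, -1.0, 13.6]
eef_pos: [636.8, 17.8, 72.6]
eef_rot: [3.139, 0.003, 2.242]
wrist_force: [-1.2, -0.1, 15.5]
eef_pos: [636.9, 17.8, 72.3]
eef_rot: [3.139, 0.003, 2.242]
wrist_force: [-1.6, -0.3, 15.1]
eef_pos: [636.9, 17.8, 72.0]
eef_rot: [3.139, 0.003, 2.242]
wrist_force: [-1.8, -0.1, 14.6]
```

```bash
for i in 1 2 3 4 5 6 7 8 9; do python3 -m creep '[[-1,[0,0,0.05],0],[-1,[0,0,0.1],0]]' 40| grep -E "pos|wrist"; done; python3 -m creep '[[-1,[0,0,0],0]]'
```

```text
eef_pos: [636.8, 17.7, 71.0]
wrist_force: [-1.7, -1.7, 13.6]
eef_pos: [636.8, 17.8, 69.9]
wrist_force: [-2.4, -0.6, 14.1]
eef_pos: [636.8, 17.7, 68.9]
wrist_force: [-1.8, 0.2, 11.4]
eef_pos: [636.8, 17.7, 67.8]
wrist_force: [-0.6, -1.2, 12.9]
eef_pos: [636.8, 17.7, 66.8]
wrist_force: [-1.7, 0.2, 13.9]
eef_pos: [636.7, 17.7, 65.7]
wrist_force: [-1.5, 0.2, 11.7]
eef_pos: [636.6, 17.8, 64.5]
wrist_force: [-1.4, -0.3, 11.0]
eef_pos: [635.6, 17.8, 61.6]
wrist_force: [-0.3, 0.4, -2.8]
eef_pos: [635.5, 17.9, 60.3]
wrist_force: [0.0, -0.6, -2.3]
clock: 12.35
eef_pos: [635.5, 17.8, 60.4]
eef_rot: [-3.141, -0.0, 2.242]
wrist_force: [0.0, -0.1, -1.6]
finger_gap: 45.8
finger_force: 40.0
```

```bash
python3 -m creep '[[-1,[-0.03,0.04,0.1],0],[-1,[-0.03,0.04,0.2],0],[-1,[-0.03,0.04,0.3],0],[-1,[-0.03,0.04,0.4],0],[-1,[-0.03,0.04,0.5],0],[-1,[-0.03,0.04,0.6],0],[-1,[-0.03,0.04,0.7],0],[-1,[-0.03,0.04,0.8],0],[-1,[-0.03,0.04,0.9],0],[-1,[-0.03,0.04,1.0],0]]' | grep -E "pos|wrist"
for i in 1 2 3 ; do python3 -m creep '[[-1,[0,0,0.03],0],[-1,[0,0,0.05],0]]' | grep -E "pos|wrist"; done
```

```text
eef_pos: [636.1, 17.9, 50.7]
wrist_force: [-0.2, 0.5, -1.8]
eef_pos: [636.1, 17.9, 50.2]
wrist_force: [0.8, 1.1, -2.2]
eef_pos: [636.2, 17.9, 49.8]
wrist_force: [0.4, 0.4, -2.0]
eef_pos: [636.2, 17.8, 49.2]
wrist_force: [-0.4, 0.2, -1.2]
```

```bash
for i in 1 2 3 4; do python3 -m creep '[[-1,[0,0,0.03],0],[-1,[0,0,0.04],0]]' | grep -E "pos|wrist"; done
```

```text
eef_pos: [636.1, 17.9, 48.8]
wrist_force: [-0.1, 1.0, -1.8]
eef_pos: [636.1, 17.8, 48.5]
wrist_force: [-0.5, -0.6, -1.1]
eef_pos: [636.2, 17.8, 48.4]
wrist_force: [-2.9, 0.1, 4.9]
eef_pos: [636.2, 17.8, 48.4]
wrist_force: [-5.9, -0.0, 9.0]
```

```bash
python3 -m creep '[[0.4,[0,0,-0.05],0],[0.4,[0,0,-0.05],0],[0.4,[0,0,-0.05],0],[0.4,[0,0,-0.05],0],[0.4,[0,0,-0.05],0],[0.4,[0,0,-0.05],0]]' ; python3 -m creep '[[0.4,[0,0,-2],0],[0.4,[0,0,-5],0],[0.4,[0,0,-8],0],[0.4,[0,0,-8],0],[0.4,[0,0,-8],0]]'
python3 - <<'E'
from h import *
p,im=wshot('w4');S=manip.camera('side')[:,:,::-1]
go(636.1,17.8,91.5,128.4)
print(proj(p,[636.1,17.8,99]),proj(p,[636.1,17.8,76]))
a=cv2.resize(im[130:330,220:420],(400,400),interpolation=3);b=cv2.resize(S[120:220,280:380],(400,400),interpolation=3)
cv2.imwrite('pics/w4c.png',np.hstack([a,b]))
E
```

```text
clock: 15.35
eef_pos: [636.1, 17.9, 48.1]
eef_rot: [-3.142, -0.0, 2.242]
wrist_force: [0.7, -0.5, -0.5]
finger_gap: 65.9
finger_force: 0.0
clock: 15.85
eef_pos: [636.2, 17.9, 128.3]
eef_rot: [3.141, 0.0, 2.242]
wrist_force: [0.4, -0.0, -1.5]
finger_gap: 66.1
finger_force: 0.0
shift cm [-0.04  0.04  3.54] turn 0.011021545880834083 pos [635.59  17.84 126.85] rot [-179.92   -0.07  128.46] F [ 0.32 -0.1   0.13] t 15.95
[317.25 227.85] [317.31 217.91]
```

View pics/w4c.png

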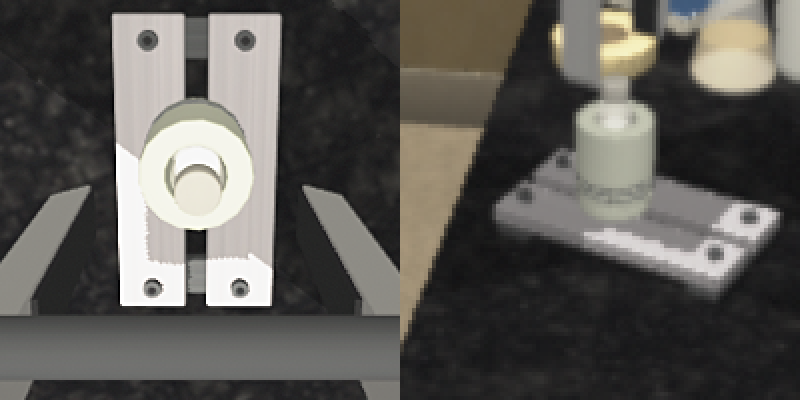

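The sleeve stands flat on the bars. The vial's cap is at crop (197,190), pixel (318,225), within 2 mm of the axis and well clear of the rim, so I'll grasp it there.

```bash
python3 -m creep '[[0.4,[0.06,0.04,1.5],0],[0.4,[0.06,0.04,2.8],0],[0.4,[0.06,0.04,3.4],0],[0.4,[0.06,0.04,3.5],0],[0.4,[0.06,0.04,3.5],0],[0.4,[0.06,0.04,3.5],0],[0.4,[0.06,0.04,3.5],0]]' ; python3 - <<'E'
from h import *
go(636.1,17.8,91.5,128.4)
E
```

```text
clock: 16.65
eef_pos: [636.3, 18.6, 93.6]
eef_rot: [3.141, 0.0, 2.242]
wrist_force: [-0.2, -0.7, -0.5]
finger_gap: 65.8
finger_force: 0.0
shift cm [-0.05 -0.06  0.21] turn 0.011419095592481198 pos [636.29  18.56  93.62] rot [179.96   0.03 128.46] F [-0.17 -0.73 -0.47] t 16.65
```

```bash
python3 -m creep '[[0.4,[0,-0.05,0.17],0],[0.4,[0,-0.05,0.17],0],[-1,[0,-0.05,0.17],0],[-1,[0,-0.05,0.17],0],[-1,[0,-0.05,0.17],0],[-1,[0,-0.05,0.17],0],[-1,[0,-0.05,0.17],0],[-1,[0,-0.05,0.17],0],[-1,[0,-0.05,0.17],0],[-1,[0,-0.05,0.17],0],[-1,[0,-0.05,0.17],0]]' 10; python3 -m creep '[[-1,[0,0,0],0],[-1,[0,0,0],0],[-1,[0,0,0],0]]'
```

```text
clock: 17.75
eef_pos: [635.7, 18.3, 91.4]
eef_rot: [-3.142, -0.0, 2.242]
wrist_force: [-0.7, 0.1, 0.4]
finger_gap: 20.5
finger_force: 10.0
clock: 18.05
eef_pos: [635.7, 18.3, 91.4]
eef_rot: [-3.142, -0.0, 2.242]
wrist_force: [0.4, -0.2, 0.3]
finger_gap: 20.9
finger_force: 10.0
```

```bash
python3 -m creep '[[-1,[0,0,-0.5],0],[-1,[0,0,-1.2],0],[-1,[0,0,-2],0],[-1,[0,0,-3],0],[-1,[0,0,-4.5],0],[-1,[0,0,-6],0],[-1,[0,0,-7],0],[-1,[0,0,-7],0],[-1,[0,0,-7],0],[-1,[0,0,-7],0]]' 
python3 - <<'E'
from h import *
p,im=wshot('w5');S=manip.camera('side')[:,:,::-1]
go(438.2,-260,161,119)
pt,ps=manip.camera_params('top'),manip.camera_params('side')
T=cv2.imread('pics/top0.png');W=np.load('pics/w1.npy',allow_pickle=True).item();w=cv2.imread('pics/w1.png')
a=cv2.resize(im[130:330,220:420],(400,400),interpolation=3);b=cv2.resize(S[90:210,280:400],(400,400),interpolation=3)
cv2.imwrite('pics/w5c.png',np.hstack([a,b]))
E
```

```text
clock: 19.05
eef_pos: [635.4, 18.3, 160.7]
eef_rot: [-3.141, -0.001, 2.242]
wrist_force: [0.4, -0.7, 0.1]
finger_gap: 20.8
finger_force: 10.0
shift cm [ -9.52 -32.75  -0.01] turn 1.8911334661075614 pos [635.44  18.25 160.72] rot [-179.95   -0.04  128.46] F [ 0.07  0.48 -0.27] t 19.15
```

View pics/w5c.png

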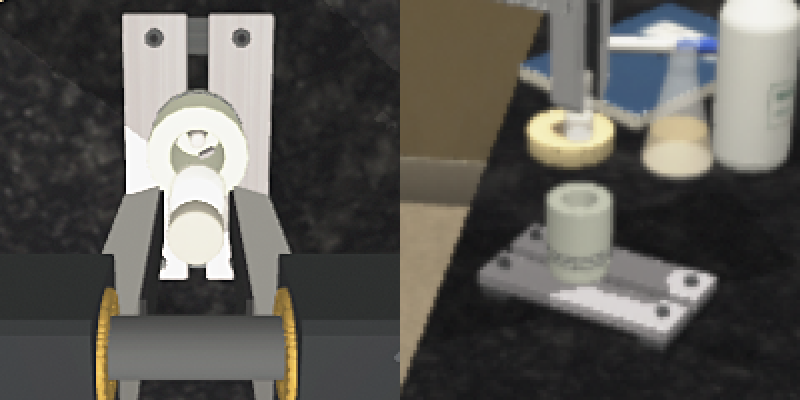

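The vial is held upright between the fingers and the sleeve is still standing on the stand. I'll carry the vial to the rack and stop short of the hole, so the wrist camera can see it.

```bash
python3 - <<'E'
from h import *
go(472,-321,161,119)
E
```

```text
shift cm [-16.4  -33.9   -0.01] turn 1.8911334661075614 pos [635.44  18.25 160.72] rot [-179.95   -0.04  128.46] F [ 0.07  0.48 -0.27] t 19.15
```

```bash
python3 -m creep '[[-1,[-1,-2,0],0.2],[-1,[-3,-6,0],0.5],[-1,[-5,-10,0],0.8],[-1,[-7,-14.5,0],1],[-1,[-9,-19,0],1.2],[-1,[-11,-23.5,0],1.4],[-1,[-13,-27.5,0],1.6],[-1,[-14.8,-31,0],1.8],[-1,[-16,-33,0],1.9],[-1,[-16.4,-33.9,0],1.9],[-1,[-16.4,-33.9,0],1.9],[-1,[-16.4,-33.9,0],1.9]]' 
python3 -m creep '[[-1,[0,0,0],0],[-1,[0,0,0],0],[-1,[0,0,0],0]]'
python3 - <<'E'
from h import *
p,im=wshot('w6')
go(438.2,-260,161,119);print(proj(p,[438.2,-260,28]))
cv2.imwrite('pics/w6c.png',cv2.resize(im[20:320,170:470],None,fx=2,fy=2,interpolation=cv2.INTER_CUBIC))
E
```

```text
clock: 20.35
eef_pos: [472.6, -320.1, 161.3]
eef_rot: [3.142, -0.0, 2.077]
wrist_force: [-1.1, 0.1, 0.3]
finger_gap: 20.8
finger_force: 10.0
clock: 20.65
eef_pos: [472.6, -320.4, 161.5]
eef_rot: [3.142, 0.0, 2.077]
wrist_force: [-0.3, 0.2, 0.1]
finger_gap: 20.5
finger_force: 10.0
shift cm [ 6.96 -0.06  0.05] turn 0.00045389232676598115 pos [ 472.49 -320.58  161.5 ] rot [180.   0. 119.] F [ 0.79 -0.42 -0.5 ] t 20.7
[316.64 126.05]
```

View pics/w6c.png

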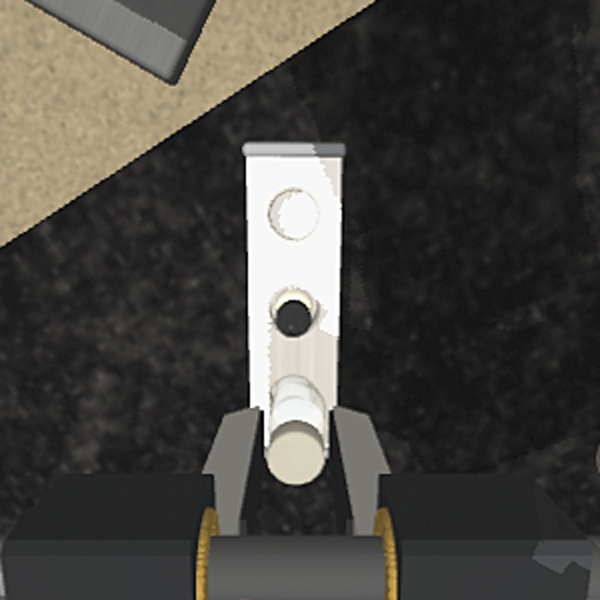

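The empty hole's mouth is centred at crop (294,213), pixel (317,126.7). The held vial's cap is centred at crop (296,455), pixel (318,247.5). The rack row lies straight along the tool's x axis.

```bash
python3 - <<'E'
from h import *
p=np.load('pics/w6.npy',allow_pickle=True).item()
s=manip.read_state();R=Ro.from_euler('xyz',s['eef_rot']).as_matrix();t=s['eef_pos'];t=np.array([472.5,-320.5,161.5])
for u,z in(((317,126.75),28),((318,247.5),169.1)):
    X=plane(p,u,z);print(X,R.T@(X-t))
W=np.load('pics/w1.npy',allow_pickle=True).item();print(tri(ray(p,(317,126.75)),ray(W,(189.5,176))))
E
```

```text
[ 438.84 -260.42   28.  ] [ 68.88  -0.31 133.49]
[ 472.45 -319.13  169.1 ] [ 1.22  0.62 -7.6 ]
(array([ 438.22, -260.05,   27.58]), np.float64(1.4402935202000808))
```

```bash
python3 -m creep '[[-1,[2,0,0],0],[-1,[4.5,0,0],0],[-1,[6.8,-0.07,0],0],[-1,[6.8,-0.07,1],0],[-1,[6.8,-0.07,3],0],[-1,[6.8,-0.07,5],0],[-1,[6.8,-0.07,7],0],[-1,[6.8,-0.07,8.3],0],[-1,[6.8,-0.07,8.8],0],[-1,[6.8,-0.07,8.8],0],[-1,[6.8,-0.07,8.8],0],[-1,[6.8,-0.07,8.8],0]]' 
python3 -m creep '[[-1,[0,0,0],0],[-1,[0,0,0],0],[-1,[0,0,0],0]]'
python3 - <<'E'
from h import *
go(439,-261.5,73,119)
E
```

```text
clock: 21.9
eef_pos: [439.1, -262.1, 74.2]
eef_rot: [3.141, 0.001, 2.076]
wrist_force: [1.0, 0.5, -0.7]
finger_gap: 20.2
finger_force: 10.0
clock: 22.2
eef_pos: [438.8, -261.9, 73.6]
eef_rot: [3.141, 0.0, 2.076]
wrist_force: [-0.1, 0.5, -0.6]
finger_gap: 20.5
finger_force: 10.0
shift cm [0.02 0.04 0.06] turn -0.007928789453228547 pos [ 438.75 -261.85   73.63] rot [179.99   0.01 118.96] F [-0.05  0.49 -0.56] t 22.2
```

Next I'll feel down into the hole.

```bash
for i in 1 2 3 4 5 6 7; do python3 -m creep '[[-1,[0,0,0.1],0],[-1,[0,0,0.2],0]]' | grep -E "pos|wrist"; done
```

```text
eef_pos: [438.7, -261.9, 71.4]
wrist_force: [0.1, 1.1, -0.6]
eef_pos: [438.7, -261.8, 69.3]
wrist_force: [0.3, 0.1, -0.8]
eef_pos: [438.7, -261.9, 67.3]
wrist_force: [0.7, 0.3, -0.2]
eef_pos: [438.7, -261.8, 65.4]
wrist_force: [0.1, 0.1, -0.7]
eef_pos: [438.7, -261.8, 63.4]
wrist_force: [-0.6, 0.2, -0.7]
eef_pos: [438.7, -261.8, 61.4]
wrist_force: [-0.9, -0.6, -0.9]
eef_pos: [438.7, -261.8, 59.4]
wrist_force: [-0.7, 0.3, 0.5]
```

```bash
for i in 1 2 3 4; do python3 -m creep '[[-1,[0,0,0.1],0],[-1,[0,0,0.2],0]]' | grep -E "pos|wrist"; done;  for i in 1 2 3 4 5; do python3 -m creep '[[-1,[0,0,0.05],0]]' | grep -E "pos|wrist"; done
```

```text
eef_pos: [438.7, -261.8, 57.4]
wrist_force: [0.4, 0.3, -0.3]
eef_pos: [438.7, -261.8, 55.3]
wrist_force: [-0.3, 0.0, -0.4]
eef_pos: [438.7, -261.8, 53.4]
wrist_force: [0.1, -0.6, -0.5]
eef_pos: [438.7, -261.9, 51.4]
wrist_force: [-0.4, -0.1, -0.9]
eef_pos: [438.7, -261.8, 50.8]
wrist_force: [0.9, -1.0, 0.2]
eef_pos: [438.7, -261.8, 50.4]
wrist_force: [0.4, -0.6, -0.6]
eef_pos: [438.7, -261.9, 49.9]
wrist_force: [-1.1, 0.2, -0.3]
eef_pos: [438.7, -261.9, 49.4]
wrist_force: [0.1, 0.1, 2.9]
eef_pos: [438.9, -262.0, 49.3]
wrist_force: [-0.3, 2.5, 7.9]
```

```bash
python3 -m creep '[[-1,[0,0,-0.05],0],[-0.1,[0,0,-0.05],0],[-0.1,[0,0,-0.05],0],[-0.1,[0,0,-0.05],0],[-0.1,[0,0,-0.05],0],[-0.1,[0,0,-0.05],0]]';  python3 -m creep '[[-0.1,[0,0,-1],0],[-0.1,[0,0,-3],0],[-0.1,[0,0,-6],0],[-0.1,[0,0,-10],0],[-0.1,[0,0,-13],0],[-0.1,[-3,0,-13],0],[-0.1,[-7,0,-13],0],[-0.1,[-7,0,-13],0],[-0.1,[-7,0,-13],0]]'
python3 - <<'E'
from h import *
p,im=wshot('w7');S=manip.camera('side')[:,:,::-1]
print(proj(p,[438.5,-260.5,57]))
a=cv2.resize(im[40:240,220:420],(400,400),interpolation=3);b=cv2.resize(S[150:330,250:430],(400,400),interpolation=3)
cv2.imwrite('pics/w7c.png',np.hstack([a,b]))
E
```

```text
clock: 25.5
eef_pos: [438.7, -261.8, 49.4]
eef_rot: [-3.142, -0.0, 2.076]
wrist_force: [0.3, 0.1, -0.5]
finger_gap: 41.9
finger_force: 0.0
clock: 26.4
eef_pos: [472.4, -323.1, 179.4]
eef_rot: [-3.141, -0.001, 2.076]
wrist_force: [0.3, -0.3, -0.3]
finger_gap: 42.1
finger_force: 0.0
[318.1  124.25]
```

View pics/w7c.png

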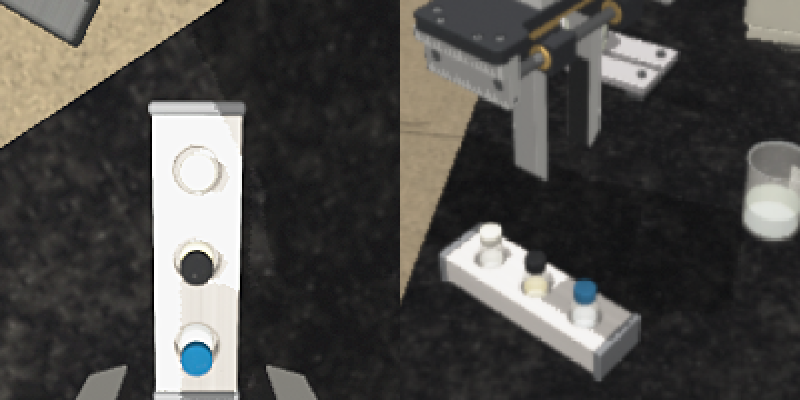

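The white-capped vial stands upright and level with its neighbours in the formerly empty hole (left crop (198,170)). The rack vials and the beaker are undisturbed, and the sleeve was last seen upright on the stand.

```bash
python3 -c "
from cell import manip
print(manip.sign_off())"
```

```text
the job is handed in; nothing more can be done
None
```

The vial is pushed free and stands upright, fully home, in the rack's empty hole; the sleeve stands on the push-out stand, the other vials and beaker are undisturbed, and the job was handed in at about 26.5 s.

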